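Set up the flour-shaker station on the splash guard

TASK

Clear the spray can and the sugar jar from the foot of the splash guard and stand them in the cream tray. Hang every blue holder on a screw of its own: keyhole over the screw head, then down until it is fully locked, hanging straight. Stand each flour shaker upright in a hung holder of its own, and leave the other things on the bench where they are.

Things in the scene. Friction and masses are not known exactly. Their poses are not given: they have to be found in the camera images.
- guard: the steel splash guard: an upright sheet 360 mm long and 178 mm high, fixed to the bench on the robot's left. Origin: middle of the foot of its front face, on the bench. Its own -x points out of the front face (roughly to the robot's right), its y runs along the face, z up. It stands behind this plane, 6 mm thick. Three brass screws stick out of the front face
- tray: shallow cream plastic tray for bench supplies, fixed, 250 x 180 mm outside (its x and y), 30 mm high, walls and floor 4 mm. Origin: centre of its underside, on the bench
- screw_1 (a point): screw of the splash guard, 165 mm above the bench; the three are 105 mm apart along the guard's y. Shank 5 mm thick; 5 mm of it is bare between the face and the 12 mm wide, 4 mm thick head. This point: on the screw's axis, midway along the bare shank (2.5 mm out of the face). Axes as the guard's. A hung holder can swing about its screw, and friction may leave it crooked if it is knocked
- screw_2 (a point): screw of the splash guard, 165 mm above the bench; the three are 105 mm apart along the guard's y. Shank 5 mm thick; 5 mm of it is bare between the face and the 12 mm wide, 4 mm thick head. This point: on the screw's axis, midway along the bare shank (2.5 mm out of the face). Axes as the guard's. A hung holder can swing about its screw, and friction may leave it crooked if it is knocked
- screw_3 (a point): screw of the splash guard, 165 mm above the bench; the three are 105 mm apart along the guard's y. Shank 5 mm thick; 5 mm of it is bare between the face and the 12 mm wide, 4 mm thick head. This point: on the screw's axis, midway along the bare shank (2.5 mm out of the face). Axes as the guard's. A hung holder can swing about its screw, and friction may leave it crooked if it is knocked
- holder_1_mid (a point): blue shaker holder (may be absent), about 0.14 kg, low centre of mass (steel base): open-topped box 64 mm deep (its x) by 60 mm wide (its y), rim 55 mm high, walls and floor 3 mm; the back wall, on its +x side, rises to 95 mm and has a keyhole through it. Stands upright on the bench at first. This point: on the box's centre line, 40 mm above its underside; z up
- holder_1_slot (a point): the same holder's keyhole: an 18 mm wide opening centred 68 mm above the underside, and a 7.5 mm slot going straight up from it to 86 mm. This point: where the shank's middle lies once locked, in the slot's upper end at mid-thickness of the back wall: 30.5 mm behind the box's centre line, 83.5 mm above the underside, 15.5 mm above the opening's centre. Axes as the holder's
- holder_2_mid (a point): blue shaker holder (may be absent), about 0.14 kg, low centre of mass (steel base): open-topped box 64 mm deep (its x) by 60 mm wide (its y), rim 55 mm high, walls and floor 3 mm; the back wall, on its +x side, rises to 95 mm and has a keyhole through it. Stands upright on the bench at first. This point: on the box's centre line, 40 mm above its underside; z up
- holder_2_slot (a point): the same holder's keyhole: an 18 mm wide opening centred 68 mm above the underside, and a 7.5 mm slot going straight up from it to 86 mm. This point: where the shank's middle lies once locked, in the slot's upper end at mid-thickness of the back wall: 30.5 mm behind the box's centre line, 83.5 mm above the underside, 15.5 mm above the opening's centre. Axes as the holder's
- holder_3_mid (a point): blue shaker holder (may be absent), about 0.14 kg, low centre of mass (steel base): open-topped box 64 mm deep (its x) by 60 mm wide (its y), rim 55 mm high, walls and floor 3 mm; the back wall, on its +x side, rises to 95 mm and has a keyhole through it. Stands upright on the bench at first. This point: on the box's centre line, 40 mm above its underside; z up
- holder_3_slot (a point): the same holder's keyhole: an 18 mm wide opening centred 68 mm above the underside, and a 7.5 mm slot going straight up from it to 86 mm. This point: where the shank's middle lies once locked, in the slot's upper end at mid-thickness of the back wall: 30.5 mm behind the box's centre line, 83.5 mm above the underside, 15.5 mm above the opening's centre. Axes as the holder's
- shaker_1_mid (a point): aluminium flour shaker with a red band, an upright cylinder 44 mm across and 90 mm high, steel lid, about 0.16 kg. This point: its centre, half-way up; z up
- shaker_2_mid (a point): aluminium flour shaker with a green band, an upright cylinder 44 mm across and 90 mm high, steel lid, about 0.16 kg. This point: its centre, half-way up; z up
- can_mid (a point): white spray can with a red band: 56 mm across up to 128 mm, then a 47 mm wide cap up to 158 mm; about 0.3 kg; stands close in front of the splash guard. This point: on its axis, 79 mm above its base; z up
- jar_mid (a point): off-white sugar jar: 62 mm across up to 92 mm, then a yellow lid 64 mm across up to 114 mm; about 0.35 kg; stands close in front of the splash guard. This point: on its axis, 57 mm above its base; z up
- timer: blue bench timer, a disc 54 mm across and 13 mm high; not part of the job. Origin: centre of its underside
- cup: white ceramic cup, 72 mm across, 85 mm high; not part of the job. Origin: centre of its underside
- scraper: steel dough scraper lying flat, about 90 x 112 mm, 20 mm high; not part of the job. Origin: centre of its underside
- oil: amber oil bottle, 66 mm across, 190 mm high; not part of the job. Origin: centre of its underside

How it is judged:
By the outcome, as a careful person would: the job done as asked, in the order asked, and still so for the second after the job is handed in, with the robot touching nothing.
Of holder_1, holder_2, holder_3 only 2 to 3 are there at a start; the rules pass over those that are not, and their reading is None.
At some moment in a run one of holder_1, holder_2, holder_3 may be knocked a few centimetres aside while the robot is not near it.
It also fails if it takes over 210 s, if anything falls off the work surface, if the arm or the gripper's body presses on something with over 40 N, if the wrist force passes 120 N, or if a joint passes its speed limit or range.

ROBOT

A 7-joint arm with a two-finger parallel gripper is mounted at the origin on the work surface. World frame = base frame: x ahead of the robot, y to its left, z up, the work surface at z = 0. Lengths are in m, angles in rad, forces in N, time in s.
With the tool pointing down it reaches from about 0.425 to 0.925 m from the base axis. Payload 6.8 kg.
Tool frame: the origin (TCP) lies on the front face of the gripper's body, between the roots of the fingers; the fingertips stand 73 mm ahead of it and the grasp point (between the pads) lies 54 mm ahead of it (env.nose_length is the distance from the TCP to the fingertips, in m); z points along the fingers, y is the line along which they close (so a half turn about z gives the same grasp; the last joint's range is limited). The gripper opens to 85 mm and grips with 20 to 120 N. Pads are 22 mm wide; open, the fingers measure 114 mm over their backs; the gripper's body (76 mm by 85 mm) begins 54 mm behind the grasp point. The pads swing forward as they close: fully open they stand 13 mm farther back than shut.
Start: joints at [-1.25, 0.477, 0.022, 1.555, -0.011, 1.109, -0.083], TCP at [0.281, 0.614, 0.304] pointing down, gripper open.
Joint ranges: [-2.96, 2.96], [-0.34, 2.1], [-1.41, 1.46], [0.24, 2.44], [-1.37, 4.51], [0.17, 1.92], [-2.96, 2.96]. Speed limits (rad/s): [2.39, 2.39, 3.14, 3.14, 3.14, 3.14, 3.14].

INTERFACE

Orientations are given as a unit quaternion [w, x, y, z].
In Python, from cell import env, kin, camera, calibration, job gives the robot as it stands. The module is installed in compiled form; this text tells all that it offers. Calls block until the motion is done:
- env.reach(position, orientation): joint-space move of the TCP to a pose.
- env.movel(position, velocity=0.15, rot=None, stop_force=None): straight line of the TCP; rot=None keeps the orientation; velocity is the mean speed in m/s. With stop_force (N) it stops when the force on the tool has changed by that much, and returns True; else False.
- env.goto_joints(angles): joint-space move.
- env.grip(opening, f_grip=None): finger opening in m; f_grip is the grip in N (None keeps the last); returns when the fingers have stopped.
- env.dwell(seconds).
- kin.inverse_kinematics(position, orientation): joint angles nearest the present ones, or None.
- env.get_state(): the state.
- camera(name): name is "side" or "top" or "wrist"; returns (picture, depth): 400x640x3 uint8, blue, green, red; 400x640 float32, m along the optical axis (not along the pixel's ray), 0 where there is no reading.
- calibration(name): a dict with "fx", "fy", "cx", "cy" (pixels), "rvec" (rotation vector, rad) and "tvec" (3), from world to camera coordinates, as OpenCV has them. Camera axes: x right, y down, z forward; pixel columns grow to the right and rows downward; lengths in m; the calibration is good to about 2 mm. A picture is of the moment at which its call begins: read the wrist's pose just before it. calibration takes no time and is no camera call; for the wrist camera it gives the pose at the moment of the call.
A pose or a line that the arm cannot do raises env.PlanningError and nothing moves.
- job.job_done(): hands the job in; it is judged then, once.
The state is a dict: "time": time; "qpos": joint angles; "joint_velocities": joint speeds; "joint_torque": joint torques, N m; "tcp_pos": TCP position; "orientation": TCP orientation; "force": force on the tool from outside, world axes, zero at the start; "torque": the same for the moment, N m; "opening": finger opening in m; "gripper_force": force on a finger pad.
Only numpy, scipy, OpenCV 4.12 (cv2) and the standard library are available. Lean on these libraries where they do the work, as an engineer would, in place of code of your own. Each camera call takes 0.05 s, during which the arm holds its last target. There are 200 camera calls.

## Working session

There is one attempt and no reset: what is moved stays moved. The work goes in short steps, each a Python script; the robot and the scene stay as the last script left them, time stands still between calls to the robot, and variables do not carry over. Pictures are saved under pics/ and viewed, at most 14 in all, crops included, and the job is handed in when it is done.

```bash
mkdir -p pics; ls; python3 - <<'E'
from cell import env,camera,calibration
import cv2,numpy as np
for n in("side","top"):
    p,d=camera(n);cv2.imwrite(f"pics/{n}0.png",p);np.save(f"{n}0.npy",d);c=calibration(n)
    R=cv2.Rodrigues(np.array(c["rvec"]))[0];print(n,c["fx"],c["cx"],c["cy"],-R.T@np.array(c["tvec"]).ravel(),R[2],(d>0).mean())
s=env.get_state();print(s["time"],s["tcp_pos"],s["orientation"],s["opening"],env.nose_length)
E
```

```text
pics
side 407.3938398827252 315.0953790383986 194.2182466050296 [ 0.29625916 -0.76262867  0.75301388] [ 0.2305307   0.73596077 -0.63656685] 0.9958046875
top 462.24893619696746 329.665945959548 194.83984778228188 [ 0.42945519 -0.04022023  1.34183338] [ 0.08923305  0.00748134 -0.99598268] 0.99617578125
0.1 [0.28050083 0.61349366 0.30298985] [-1.18308273e-04  2.12763016e-01  9.77103450e-01 -8.56320817e-04] 0.08515186489971238 0.0726
```

View pics/side0.png

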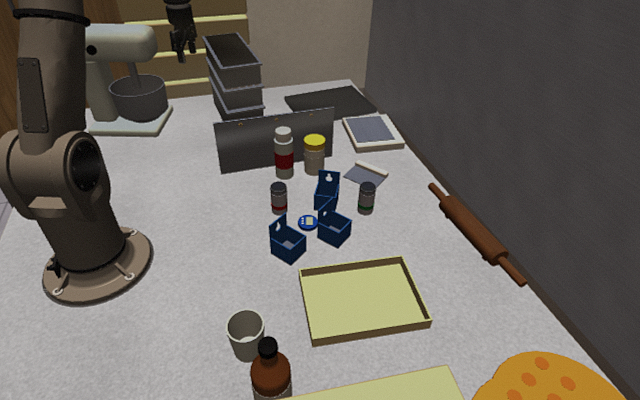

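View pics/top0.png

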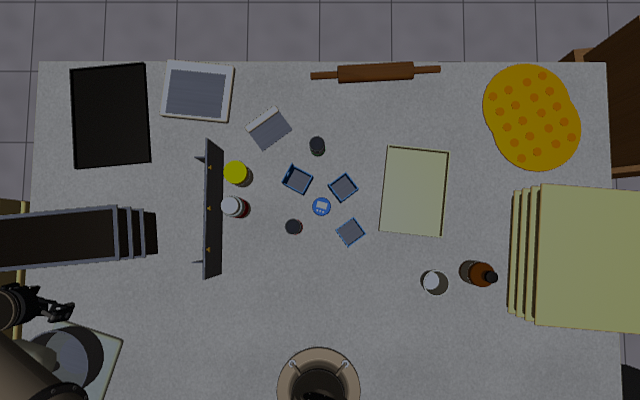

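Side: guard face spans (215,125)–(335,170), can (284,152), jar (314,155), red shaker (279,197), green (367,198). All three holders are present at (287,240), (335,225) and (327,190), and the tray is at (363,298). Top: screws at about (209,167), (209,208), (208,250).

```bash
cat > h.py <<'E'
from cell import env,kin,camera,calibration,job
import cv2,numpy as np
from scipy.spatial.transform import Rotation as Ro
def cam(n):
    c=calibration(n);p,d=camera(n);return p,d,c
def cloud(d,c):
    R=cv2.Rodrigues(np.array(c["rvec"]))[0];t=np.array(c["tvec"]).ravel()
    v,u=np.mgrid[:d.shape[0],:d.shape[1]]
    P=np.stack([(u-c["cx"])/c["fx"]*d,(v-c["cy"])/c["fy"]*d,d],-1)
    return (P-t)@R
def ray(u,v,c,z):
    R=cv2.Rodrigues(np.array(c["rvec"]))[0];t=np.array(c["tvec"]).ravel();o=-R.T@t
    r=R.T@np.array([(u-c["cx"])/c["fx"],(v-c["cy"])/c["fy"],1]);return o+r*(z-o[2])/r[2]
def proj(P,c):
    R=cv2.Rodrigues(np.array(c["rvec"]))[0];q=R@np.array(P)+np.array(c["tvec"]).ravel()
    return np.array([q[0]/q[2]*c["fx"]+c["cx"],q[1]/q[2]*c["fy"]+c["cy"]])
def quat(yaw,tilt=0,):
    # tool down; tool y (closing) at world angle yaw; then lean: tool body leans towards direction yaw-90deg
    y=np.array([np.cos(yaw),np.sin(yaw),0]);z=np.array([0,0,-1.]);x=np.cross(y,z)
    R=np.stack([x,y,z],1);R=Ro.from_rotvec(y*tilt).as_matrix()@R
    q=Ro.from_matrix(R).as_quat();return np.array([q[3],*q[:3]])
E
python3 - <<'E'
from h import *
from cell import calibration
p=cv2.imread("pics/top0.png");d=np.load("top0.npy");c=calibration("top");W=cloud(d,c);z=W[...,2]
hsv=cv2.cvtColor(p,cv2.COLOR_BGR2HSV)
print("bench z",np.median(z[100:300,260:300]), z[110,280],z[260,400])
v,u=np.mgrid[:400,:640]
def rep(n,m):
    k,l,s,ce=cv2.connectedComponentsWithStats(m.astype(np.uint8))
    for i in range(1,k):
        if s[i,4]<12: continue
        q=W[l==i];a=cv2.minAreaRect(q[:,:2].astype(np.float32)*1000)
        print(n,s[i,:5],"c",np.round(q.mean(0),3),"zmax %.3f"%q[:,2].max(),np.round(a[0]),np.round(a[1]),round(a[2],1))
roi=(u>180)&(u<500)&(v>130)&(v<300)
roi2=(u>180)&(u<460)&(v>95)&(v<300)
rep("hi",roi2&(z>0.012)&(z<.3))
rep("guardtop",roi&(z>.168)&(z<.19)&(u<225))
rep("brass",(u<225)&(u>195)&(v>130)&(v<290)&(hsv[...,1]>110)&(hsv[...,0]<35))
rep("blue",roi2&(hsv[...,0]>95)&(hsv[...,0]<125)&(hsv[...,1]>120))
rep("yellow",roi&(u<260)&(hsv[...,1]>150)&(hsv[...,0]>20)&(hsv[...,0]<35))
E
```

```text
bench z 0.0012910220256354302 0.0035385989710263795 0.0047544895976875026
hi [ 181   96   51   27 1237] c [0.797 0.328 0.037] zmax 0.047 [802. 333.] [143.  82.] 86.9
hi [245 105  34  27 294] c [0.772 0.17  0.02 ] zmax 0.029 [771. 170.] [ 26. 111.] 36.8
hi [309 136  16  20 264] c [0.68  0.006 0.078] zmax 0.096 [684.   6.] [42. 43.] 89.1
hi [ 192  138   61  142 3608] c [0.517 0.264 0.112] zmax 0.185 [502. 263.] [359. 143.] 0.7
hi [378 144  73  94 678] c [ 0.571 -0.282  0.028] zmax 0.039 [ 563. -273.] [182. 251.] 83.7
hi [281 162  32  33 254] c [0.594 0.066 0.053] zmax 0.100 [590.  60.] [65. 60.] 61.9
hi [327 171  32  32 201] c [ 0.569 -0.065  0.052] zmax 0.100 [569. -67.] [61. 64.] 37.2
hi [312 197  19  18 192] c [ 0.517 -0.005  0.015] zmax 0.021 [517.  -5.] [49. 50.] 65.1
hi [335 216  31  31 129] c [ 0.444 -0.091  0.059] zmax 0.098 [444. -88.] [60. 64.] 35.8
hi [285 218  18  17 232] c [0.457 0.068 0.083] zmax 0.096 [457.  69.] [43. 42.] 0.3
hi [420 270  30  27 411] c [ 0.304 -0.323  0.061] zmax 0.091 [ 306. -317.] [70. 70.] 89.6
guardtop [202 138  10 142 499] c [0.498 0.284 0.176] zma
[... 323 characters left out ...]
  6  21] c [0.396 0.277 0.162] zmax 0.172 [394. 277.] [10. 15.] 80.5
blue [282 163  31  32 238] c [0.591 0.065 0.058] zmax 1.342 [535.  10.] [222.  73.] 43.5
blue [328 172  31  31 155] c [ 0.568 -0.067  0.051] zmax 0.100 [568. -67.] [59. 63.] 37.5
blue [313 198  18  18 169] c [ 0.514 -0.006  0.013] zmax 0.020 [515.  -7.] [49. 49.] 90.0
blue [336 217  30  30  99] c [ 0.443 -0.091  0.053] zmax 0.098 [442. -89.] [61. 63.] 36.9
yellow [223 161  25  23 452] c [0.6   0.222 0.116] zmax 1.342 [513. 114.] [345.  61.] 51.4
yellow [208 165   4   4  12] c [0.591 0.251 0.265] zmax 1.342 [520. 119.] [366.   9.] 61.7
yellow [207 206   4   4  12] c [0.495 0.251 0.266] zmax 1.342 [468. 120.] [330.   9.] 78.1
```

```bash
python3 - <<'E'
import cv2
a=cv2.imread("pics/top0.png")[120:300,190:390];cv2.imwrite("pics/topc.png",cv2.resize(a,None,fx=3.3,fy=3.3,interpolation=cv2.INTER_CUBIC)[:600])
E
```

```text
(no output)
```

View pics/topc.png

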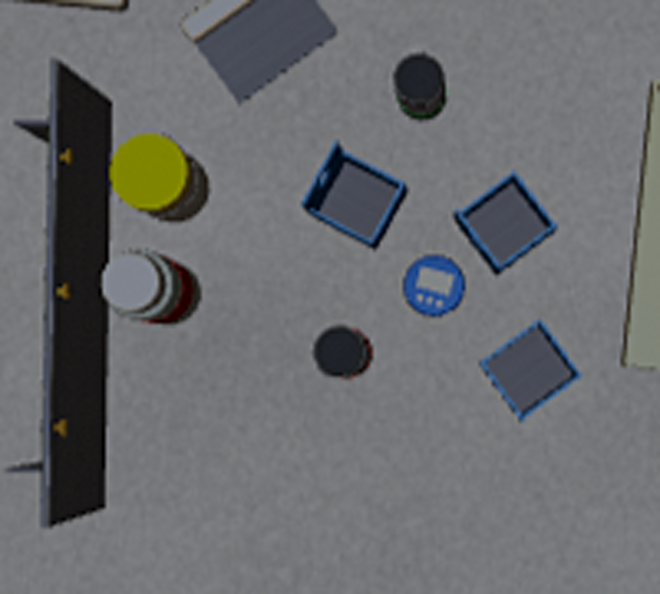

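Crop: jar lid at (148,172), can cap at (133,283), brass heads at (66,157), (63,291) and (60,428). The three holders are around the timer at (434,287). Next: holder headings from the tall back walls, then a close look at the guard with the wrist camera.

```bash
cat >> h.py <<'E'
def holders():
    """centre and yaw (holder +x) of standing holders from the top view"""
    p,d,c=cam("top");W=cloud(d,c);hsv=cv2.cvtColor(p,cv2.COLOR_BGR2HSV);z=W[...,2]
    m=(hsv[...,0]>95)&(hsv[...,0]<125)&(hsv[...,1]>110)&(z>.03)&(z<.12)&(W[...,1]<.18)
    m=cv2.dilate(m.astype(np.uint8),np.ones((3,3)))
    k,l,s,_=cv2.connectedComponentsWithStats(m);out=[]
    for i in range(1,k):
        q=W[(l==i)&(z>.03)&(z<.12)]
        if s[i,4]<40 or np.ptp(q[:,0])<.04: continue
        a=cv2.minAreaRect(q[:,:2].astype(np.float32)*1000);ctr=np.array(a[0])/1000
        t=q[q[:,2]>.068]; w=t[:,:2].mean(0)-ctr; r=np.arctan2(w[1],w[0])
        b=np.radians(a[2]);yaw=b+np.pi/2*np.round((r-b)/(np.pi/2))
        out.append((ctr,yaw,r,len(t),a[1]))
    return out
E
python3 - <<'E'
from h import *
for o in holders(): print(np.round(o[0],3),np.degrees(o[1]).round(1),np.degrees(o[2]).round(1),o[3],o[4])
c=calibration("top")
print("jar",ray(235.0,172,c,.114),"can",ray(230.3,205.6,c,.158))
for u,v in((210,167.5),(209.2,208),(208.2,249.5)):print("screw",ray(u,v,c,.168))
t0=env.get_state()["time"]
env.reach([0.5,0.13,0.40],quat(0)); s=env.get_state();print(s["time"]-t0,s["qpos"].round(2) if hasattr(s["qpos"],"round") else s["qpos"])
cc=calibration("wrist");R=cv2.Rodrigues(np.array(cc["rvec"]))[0];print(-R.T@np.array(cc["tvec"]).ravel(),R,cc["fx"],cc["cx"],cc["cy"])
p,d=camera("wrist");cv2.imwrite("pics/w1.png",p);np.save("w1.npy",d)
E
```

```text
[0.589 0.061] 62.1 64.1 55 (64.58386993408203, 60.173370361328125)
[ 0.569 -0.067] 127.9 127.3 36 (60.3448371887207, 64.97735595703125)
[ 0.444 -0.088] 126.1 123.9 27 (59.977474212646484, 63.79354476928711)
jar [0.60012605 0.22321952 0.114     ] can [0.50689659 0.22393334 0.158     ]
screw [0.60408027 0.27619047 0.168     ]
screw [0.49992629 0.27540458 0.168     ]
screw [0.39487809 0.27506842 0.168     ]
1.9500000000000002 [-0.83  0.13  0.5   1.83 -0.07  1.2  -0.3 ]
[0.50093591 0.20079097 0.46835988] [[ 9.99995365e-01  3.04190652e-03 -1.26286414e-04]
 [ 2.96004405e-03 -9.61705857e-01  2.74067660e-01]
 [ 7.12237817e-04 -2.74066764e-01 -9.61710404e-01]] 321.0136394210387 318.7549738097773 198.6105545346885
```

View pics/w1.png

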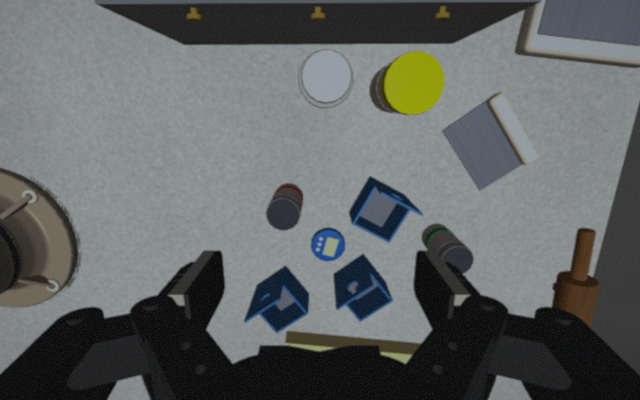

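Wrist view: brass heads at (193,13), (318,13) and (443,13); can cap at (326,76); jar lid at (414,83). Measure these, then move the can.

```bash
python3 - <<'E'
from h import *
p=cv2.imread("pics/w1.png");d=np.load("w1.npy");c=calibration("wrist");W=cloud(d,c);z=W[...,2];hsv=cv2.cvtColor(p,cv2.COLOR_BGR2HSV)
m=(hsv[...,0]>10)&(hsv[...,0]<30)&(hsv[...,1]>130)&(z>.13);m[40:]=0
k,l,s,ce=cv2.connectedComponentsWithStats(m.astype(np.uint8))
for i in range(1,k):
    if s[i,4]>20:
        q=W[l==i];h=q[q[:,1]<np.percentile(q[:,1],50)];print("screw",s[i],q.mean(0).round(4),np.percentile(q[:,1],[2,98]).round(4),np.percentile(q[:,0],[1,99]).round(4),np.percentile(q[:,2],[2,98]).round(4))
f=(z>.03)&(z<.12);f[50:]=0
q=W[f];q=q[(q[:,1]>.24)&(q[:,0]>.36)&(q[:,0]<.64)];a=np.polyfit(q[:,0],q[:,1],1);print("face y=",a,np.std(q[:,1]-np.polyval(a,q[:,0])),len(q))
m=(hsv[...,0]>20)&(hsv[...,0]<35)&(hsv[...,1]>150)&(z>.105)&(z<.125);v,u=np.nonzero(m);v,u=v[v>40],u[v>40]
(x,y),r=cv2.minEnclosingCircle(np.stack([u,v],1).astype(np.float32));print("jar",x,y,r,ray(x,y,c,.114))
m=(z>.15)&(z<.165);m[:45]=0;m[110:]=0;v,u=np.nonzero(m)
(x,y),r=cv2.minEnclosingCircle(np.stack([u,v],1).astype(np.float32));print("can",x,y,r,ray(x,y,c,.158),W[m].mean(0))
E
```

```text
screw [187   7  15  14 127] [0.3965 0.2745 0.1693] [0.2718 0.2809] [0.3902 0.4007] [0.163  0.1704]
screw [311   7  14  13 119] [0.4998 0.2759 0.1672] [0.2725 0.2814] [0.4942 0.5052] [0.1635 0.1706]
screw [435   6  15  14 130] [0.6043 0.2767 0.166 ] [0.2733 0.2826] [0.5989 0.6203] [0.1423 0.1705]
face y= [0.00709945 0.27826487] 0.00017564242347368502 4748
jar 413.0 83.0 32.64975357055664 [0.59896734 0.22505733 0.114     ]
can 325.5 75.79412078857422 26.600595474243164 [0.50697535 0.22796349 0.158     ] [0.50720411 0.22793181 0.15642258]
```

```bash
cat > pp.py <<'E'
from h import *
def t(): return env.get_state()["time"]
def pick_place(pk,pl,grasp_h,tilt,lift,base,f=50,w=None):
    """pk, pl: xy; grasp_h: TCP height over the object's base; the tool's closing line along world x"""
    q=quat(0,tilt)
    off=np.array([0,-np.tan(tilt)*.054,0])
    P=lambda xy,z:np.array([xy[0],xy[1],z])+off
    s=env.get_state();env.movel(P(pk,max(s["tcp_pos"][2],grasp_h+.06)),.3,rot=q)
    env.movel(P(pk,grasp_h),.15);env.grip(0,f);print("grip",env.get_state()["opening"],t())
    env.movel(P(pk,grasp_h+.01),.05);env.movel(P(pk,grasp_h+lift),.25)
    env.movel(P(pl,grasp_h+lift),.35);env.movel(P(pl,grasp_h+base+.02),.25)
    hit=env.movel(P(pl,grasp_h+base-.006),.03,stop_force=4);s=env.get_state();print("down",hit,s["tcp_pos"],s["opening"],s["gripper_force"])
    env.grip(.085);z=s["tcp_pos"];env.movel(np.array(z)+[0,0,.10],.25);print(t())
E
python3 - <<'E'
from pp import *
pick_place((.507,.227),(.617,-.282),.203,0,.125,.004)
E
```

```text
grip 0.04566124616932661 4.5333
down True [ 0.61690825 -0.28210099  0.20776346] 0.045421555742603904 52.5672322511673
9.3583
```

```bash
python3 - <<'E'
from pp import *
pick_place((.599,.224),(.512,-.272),.155,np.radians(8),.12,.004)
env.movel([.52,-.05,.42],.35,rot=quat(0))
p,d,c=cam("wrist");cv2.imwrite("pics/w2.png",p)
for o in holders(): print(np.round(o[0],3),np.degrees(o[1]).round(1),o[3],o[4])
E
```

```text
grip 0.06260549012246776 12.6833
down True [ 0.51200092 -0.2795814   0.1603249 ] 0.0626631254246262 56.45366370677948
17.2917
[0.589 0.061] 62.2 57 (64.5520248413086, 59.751373291015625)
```

View pics/w2.png

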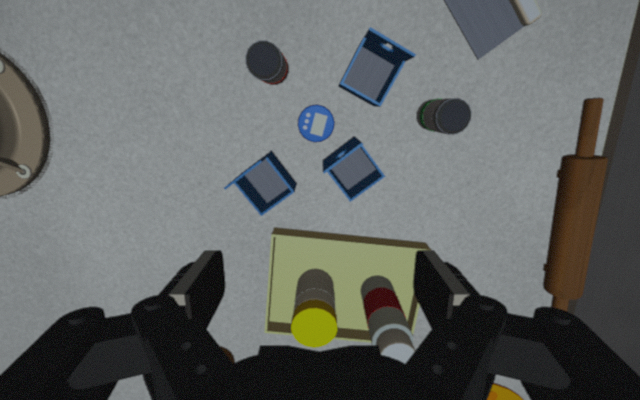

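Can (385,310) and jar (315,300) stand in the tray. Now pick the first holder using a wrist-view pose, and check its keyhole against the screw.

```bash
sed -i 's/^def holders():/def holders(n="top"):/; s/p,d,c=cam("top");W=/p,d,c=cam(n);W=/' h.py
sed -i 's/if s\[i,4\]<40 or/if len(q)<40 or/' h.py
cat >> pp.py <<'E'
def hnear(xy,n="wrist"):
    o=min(holders(n),key=lambda o:np.hypot(*(o[0]-np.array(xy))));return o
def pick_holder(xy):
    e=np.array(xy)
    env.movel([e[0],e[1]-.05,.30],.35,rot=quat(0))
    o=hnear(e);th=o[1];print("holder",o[0].round(4),np.degrees(th).round(1),np.degrees(o[2]).round(1),o[3],np.round(o[4],1))
    sz=sorted(o[4]);assert 57<sz[0]<64 and 60<sz[1]<69
    ux=np.array([np.cos(th),np.sin(th)]);g=o[0]-.012*ux
    q=quat(th-np.pi/2)
    env.movel([*g,.19],.3,rot=q);env.movel([*g,.101],.12);env.grip(0,40)
    s=env.get_state();print("grip",s["opening"],s["gripper_force"])
    env.movel([*g,.111],.05);env.movel([*g,.26],.3)
FA=[.0071,.2783]
def pre(sx,gap=.03):
    y=np.polyval(FA,sx)-.032-gap-.012
    env.movel([sx,y,.26],.35,rot=quat(.0071));env.movel([sx,y,.198],.15)
E
python3 - <<'E'
from pp import *
for n in("top","wrist"):
  for o in holders(n): print(n,np.round(o[0],4),np.degrees(o[1]).round(1),np.degrees(o[2]).round(1),o[3],np.round(o[4],1))
pick_holder((.589,.061));pre(.604)
s=env.get_state();print(s["tcp_pos"],s["time"])
p,d,c=cam("wrist");cv2.imwrite("pics/w3.png",p);np.save("w3.npy",d)
E
```

```text
top [0.5895 0.061 ] 62.3 61.2 54 [64.8 59.8]
wrist [0.5876 0.0611] 62.0 62.3 426 [64.3 60.1]
wrist [ 0.5674 -0.0667] 127.4 126.2 246 [60.  64.8]
wrist [ 0.4417 -0.088 ] 126.2 120.5 137 [61.2 64.1]
holder [0.5877 0.0608] 62.1 62.8 360 [64.2 60.1]
grip 0.059269125125554836 44.14032518863678
[0.60435782 0.20769898 0.19829107] 23.175
```

View pics/w3.png

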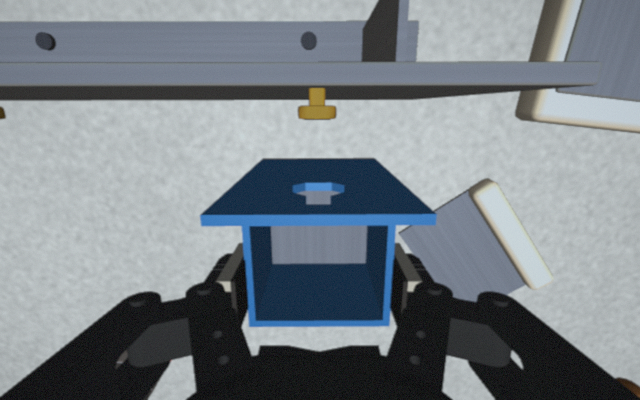

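The screw shank is at (317,97), keyhole centred at (319,190), wall top edge from 202 to 435. This is almost aligned; measure it.

```bash
cat >> pp.py <<'E'
def align(show=True):
    p,d,c=cam("wrist");W=cloud(d,c);z=W[...,2];hsv=cv2.cvtColor(p,cv2.COLOR_BGR2HSV);tc=np.array(env.get_state()["tcp_pos"])
    near=abs(W[...,0]-tc[0])<.045
    b=(hsv[...,0]>8)&(hsv[...,0]<32)&(hsv[...,1]>110)&near&(z>.145)&(z<.18)&(W[...,1]>.2)
    q=W[b];fr=q[:,1]<np.percentile(q[:,1],5)+.003;hd=q[fr];sx=(hd[:,0].min()+hd[:,0].max())/2
    bl=(hsv[...,0]>95)&(hsv[...,0]<125)&(hsv[...,1]>110)
    t=W[bl&near&(abs(z-(tc[2]-.006))<.004)]
    hx=(np.percentile(t[:,0],.5)+np.percentile(t[:,0],99.5))/2
    f=(z>.03)&(z<.15)&near&~b&~bl&(W[...,1]>.24);
    print("screw x",sx.round(4),"w",np.ptp(hd[:,0]).round(4),"front y",np.percentile(q[:,1],5).round(4),"head ztop",q[:,2].max().round(4),
      "| wall x",hx.round(4),"w",np.ptp(t[:,0]).round(4),"y",np.percentile(t[:,1],[2,98]).round(4),"ztop",np.percentile(t[:,2],95).round(4),"tcp",tc.round(4))
    return sx,hx,np.percentile(t[:,1],98)
E
python3 - <<'E'
from pp import *
align();align()
E
```

```text
screw x 0.606 w 0.0827 front y 0.2738 head ztop 0.175 | wall x 0.6057 w 0.0668 y [0.248  0.2515] ztop 0.1915 tcp [0.6049 0.2083 0.1993]
screw x 0.6183 w 0.0377 front y 0.2739 head ztop 0.1713 | wall x 0.6058 w 0.0651 y [0.2482 0.2518] ztop 0.1919 tcp [0.6048 0.2085 0.1994]
```

```bash
sed -i 's|sx=(hd\[:,0\].min()+hd\[:,0\].max())/2|sx=np.median(hd[:,0])|; s|np.ptp(hd\[:,0\])|np.diff(np.percentile(hd[:,0],[3,97]))[0]|; s|q\[:,2\].max()|np.percentile(q[:,2],95)|' pp.py
python3 - <<'E'
from pp import *
for i in range(3): align()
for i in range(4): print(np.round(env.get_state()["tcp_pos"],4)); env.dwell(.05)
E
```

```text
screw x 0.6048 w 0.0107 front y 0.2739 head ztop 0.17 | wall x 0.6057 w 0.0635 y [0.2484 0.2519] ztop 0.1919 tcp [0.6047 0.2086 0.1993]
screw x 0.6045 w 0.0104 front y 0.2739 head ztop 0.17 | wall x 0.6056 w 0.0618 y [0.2486 0.2521] ztop 0.1919 tcp [0.6046 0.2087 0.1991]
screw x 0.6046 w 0.0104 front y 0.2739 head ztop 0.17 | wall x 0.6055 w 0.0661 y [0.2486 0.2522] ztop 0.1917 tcp [0.6044 0.2087 0.1989]
[0.6044 0.2087 0.1989]
[0.6043 0.2087 0.1987]
[0.6042 0.2087 0.1985]
[0.6041 0.2087 0.1984]
```

```bash
cat >> pp.py <<'E'
def hang(sx):
    pre(sx);env.dwell(.4);a,h,yb=align();tc=np.array(env.get_state()["tcp_pos"])
    dx=a-h;assert abs(dx)<.005
    x=tc[0]+dx;y1=np.polyval(FA,sx)-.001-(yb-tc[1])
    env.movel([x,tc[1],.198],.05);env.dwell(.3);print("pos",np.round(env.get_state()["tcp_pos"],4),"target",x.round(4),y1.round(4))
    hit=env.movel([x,y1,.198],.03,stop_force=6);s=env.get_state();print("in",hit,s["tcp_pos"].round(4),np.round(s["force"],1))
    return hit,x,y1
def lock(x,y):
    hit=env.movel([x,y,.1795],.02,stop_force=8);s=env.get_state();print("locked",hit,s["tcp_pos"].round(4),np.round(s["force"],1),s["opening"])
    return s["tcp_pos"]
E
python3 - <<'E'
from pp import *
r=hang(.604)
p,d,c=cam("wrist");cv2.imwrite("pics/w4.png",p)
E
```

```text
screw x 0.6046 w 0.0107 front y 0.2739 head ztop 0.1701 | wall x 0.6051 w 0.0628 y [0.2486 0.2522] ztop 0.1911 tcp [0.6041 0.2087 0.1984]
pos [0.6035 0.2086 0.198 ] target 0.6035 0.2381
in False [0.6036 0.2378 0.1981] [ 0.4 -0.1 -1.5]
```

View pics/w4.png

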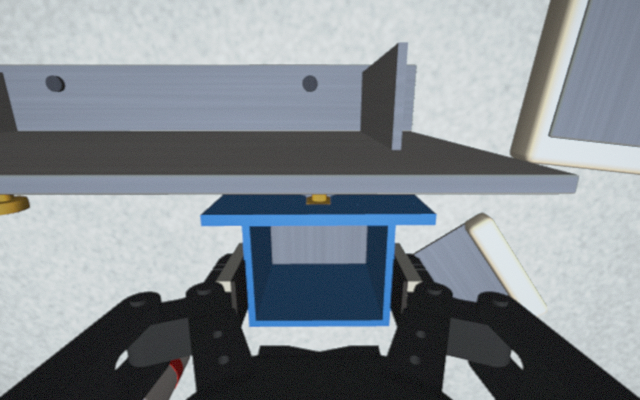

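The head is inside the keyhole at (319,200) with no contact force. Lower and lock, release, then look.

```bash
cat >> pp.py <<'E'
def release(tp):
    tp=np.array(tp);env.grip(.085);env.dwell(.2);env.movel(tp+[0,0,.06],.1);env.movel(tp+[0,-.08,.09],.25)
E
python3 - <<'E'
from pp import *
tp=lock(.6035,.2381);release(tp)
p,d,c=cam("wrist");cv2.imwrite("pics/w5.png",p);print(t())
E
```

```text
locked True [0.6035 0.2384 0.1825] [-1.5 -1.   5.4] 0.05922409133172419
29.3833
```

View pics/w5.png

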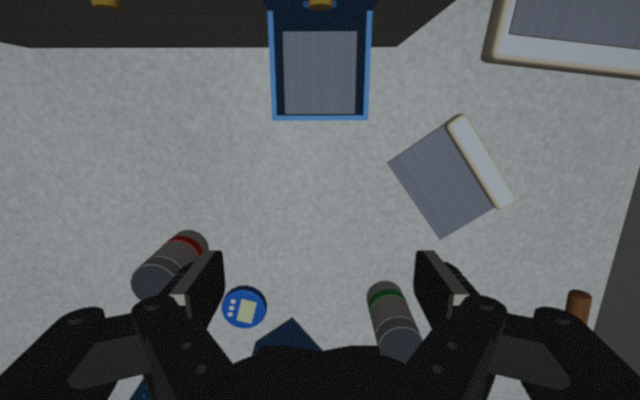

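The holder hangs straight at (320,70). Next holder goes on the middle screw.

```bash
cat >> pp.py <<'E'
def do(xy,sx):
    pick_holder(xy);hit,x,y=hang(sx)
    if hit: print("STOP");return
    tp=lock(x,y)
    if abs(tp[2]-.1825)<.0015: release(tp)
    else: print("STOP z")
    print(t())
E
python3 - <<'E'
from pp import *
env.movel([.52,-.05,.42],.35,rot=quat(0))
H=[o for o in holders("wrist") if np.hypot(*(o[0]-[.604,.25]))>.1]
for o in H: print(np.round(o[0],4),np.degrees(o[1]).round(1),np.round(o[4],1))
H.sort(key=lambda o:-o[0][0]);do(H[0][0],.4998)
E
```

```text
[ 0.5673 -0.0666] 127.6 [60.  64.6]
[ 0.442  -0.0879] 126.2 [60.7 64.3]
holder [ 0.5675 -0.0669] 127.5 126.2 363 [60.  64.1]
grip 0.05970499900141767 44.14033591747284
screw x 0.4997 w 0.0103 front y 0.2731 head ztop 0.17 | wall x 0.5007 w 0.0633 y [0.2499 0.2533] ztop 0.1911 tcp [0.4999 0.208  0.1983]
pos [0.4989 0.208  0.198 ] target 0.4988 0.2356
in False [0.4989 0.2353 0.198 ] [ 0.3  0.1 -2.2]
locked True [0.4989 0.2359 0.1822] [-2.4 -0.1  6.4] 0.05929779004004106
40.35
```

```bash
sed -i 's|^    y=np.polyval(FA,sx)-.032-gap-.012$|&\n    if sx<.45 and env.get_state()["tcp_pos"][1]<.12: env.movel([.52,.06,.27],.35,rot=quat(.0071))|' pp.py
sed -i 's|env.movel(tp+\[0,-.08,.09\],.25)|env.movel(tp+[.05 if tp[0]<.45 else 0,-.07,.09],.25)|' pp.py
python3 - <<'E'
from pp import *
env.movel([.52,-.05,.42],.35,rot=quat(0))
H=[o for o in holders("wrist") if o[0][1]<.15]
for o in H: print(np.round(o[0],4),np.degrees(o[1]).round(1),np.round(o[4],1))
H.sort(key=lambda o:-o[0][0]);do(H[0][0],.3955)
E
```

```text
[ 0.4419 -0.0879] 126.1 [60.9 64.3]
holder [ 0.4419 -0.088 ] 126.3 125.3 365 [60.1 64.1]
grip 0.05935991017262006 42.52799391746521
screw x 0.3948 w 0.0103 front y 0.2724 head ztop 0.1699 | wall x 0.3964 w 0.0623 y [0.2489 0.2524] ztop 0.1912 tcp [0.3956 0.2073 0.1983]
pos [0.394  0.2072 0.198 ] target 0.394 0.235
in False [0.3939 0.2347 0.198 ] [-0.6 -0.2 -2. ]
locked True [0.394  0.2353 0.1821] [-1.4 -1.1  6.7] 0.05946056991210644
51.8583
```

Look at all three from a clear viewpoint, and locate the shakers.

```bash
python3 - <<'E'
from h import *
env.movel([.5,.10,.36],.3,rot=quat(0));env.dwell(.3)
p,d,c=cam("wrist");cv2.imwrite("pics/w6.png",p);W=cloud(d,c);z=W[...,2];hsv=cv2.cvtColor(p,cv2.COLOR_BGR2HSV)
# shaker lids: top at z .09
m=((z>.085)&(z<.096)&(W[...,1]<.16)&(W[...,0]>.38)&(W[...,0]<.75)).astype(np.uint8)
k,l,s,_=cv2.connectedComponentsWithStats(m)
for i in range(1,k):
    if s[i,4]>150:
        v,u=np.nonzero(l==i);(x,y),r=cv2.minEnclosingCircle(np.stack([u,v],1).astype(np.float32));print("shaker",x,y,r,ray(x,y,c,.09).round(4),W[l==i].mean(0).round(4))
# hung holders: rim at z~.1365, back top .1765
b=(hsv[...,0]>95)&(hsv[...,0]<125)&(hsv[...,1]>100)&(W[...,1]>.17)
for nm,a,e in(("rim",.131,.139),("backtop",.171,.180)):
    m=(b&(z>a)&(z<e))
    for sx in(.395,.4995,.604):
        q=W[m&(abs(W[...,0]-sx)<.045)]
        if len(q)>10:
            print(nm,sx,len(q),np.round(np.percentile(q,[1,99],0),4).tolist(),"slope",np.polyfit(q[:,0],q[:,2],1)[0].round(3))
E
cat > /dev/null
```

```text
shaker 278.5439147949219 199.5726318359375 17.818029403686523 [0.4561 0.0724 0.09  ] [0.4557 0.0713 0.0876]
shaker 475.26190185546875 251.3095245361328 17.887910842895508 [0.6798 0.0111 0.09  ] [0.6821 0.0082 0.0875]
rim 0.395 773 [[0.3655, 0.2167, 0.1312], [0.4251, 0.2527, 0.1364]] slope 0.006
rim 0.4995 674 [[0.4702, 0.2174, 0.1317], [0.5295, 0.2526, 0.1364]] slope -0.0
rim 0.604 829 [[0.5742, 0.2185, 0.1311], [0.6343, 0.253, 0.1366]] slope -0.004
```

View pics/w6.png

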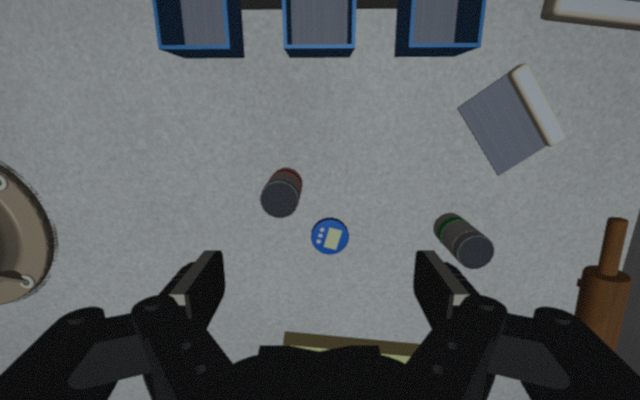

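All three hang straight; rim centres are at x = 0.395, 0.500 and 0.604, with slopes below 0.006. Shakers next, taking a nearer look before and after each grasp.

```bash
cat >> pp.py <<'E'
def lid(xy,ztop,n=1):
    p,d,c=cam("wrist");W=cloud(d,c);z=W[...,2]
    m=((abs(z-ztop)<.006)&(np.hypot(W[...,0]-xy[0],W[...,1]-xy[1])<.035)).astype(np.uint8)
    k,l,s,_=cv2.connectedComponentsWithStats(m);i=1+np.argmax(s[1:,4]);v,u=np.nonzero(l==i)
    (x,y),r=cv2.minEnclosingCircle(np.stack([u,v],1).astype(np.float32));q=ray(x,y,c,ztop)
    dm=2*r/c["fx"]*np.median(d[l==i]);print("lid",q.round(4),"mean",W[l==i].mean(0).round(4),"diam",dm.round(4));return q
def shaker(xy,px,py=.246):
    q=quat(0);env.movel([xy[0],xy[1]-.055,.30],.35,rot=q);env.dwell(.2)
    e=lid(xy,.09);assert np.hypot(*(e[:2]-xy))<.02
    env.movel([e[0],e[1],.20],.25);env.movel([e[0],e[1],.130],.12);env.grip(0,40);print("grip",env.get_state()["opening"])
    env.movel([e[0],e[1],.14],.05);env.movel([e[0],e[1],.32],.25);env.dwell(.3)
    tc=np.array(env.get_state()["tcp_pos"]);l=lid(tc[:2],tc[2]-.04);print("tcp",tc.round(4))
    dy=np.clip(l[1]-tc[1],-.004,.004) if abs(l[1]-tc[1])<.008 else 0
    Y=py-dy
    env.movel([px,Y-.06,.32],.3);env.movel([px,Y,.32],.15);env.dwell(.3);print(np.round(env.get_state()["tcp_pos"],4),[px,Y])
    env.movel([px,Y,.235],.1)
    hit=env.movel([px,Y,.210],.02,stop_force=2.5);s=env.get_state();tp=np.array(s["tcp_pos"]);print("down",hit,tp.round(4),np.round(s["force"],1))
    return tp
def let(tp):
    env.grip(.065);env.dwell(.1);env.movel(tp+[0,0,.1],.12);env.movel([.5,.10,.36],.3);env.grip(.085);print(t())
E
python3 - <<'E'
from pp import *
tp=shaker((.456,.071),.3950)
if abs(tp[2]-.2145)<.003: let(tp)
E
```

```text
lid [0.4553 0.0712 0.09  ] mean [0.4555 0.0707 0.0873] diam 0.0429
grip 0.04306914959627918
lid [0.4484 0.0759 0.2791] mean [0.4532 0.0725 0.2766] diam 0.0549
tcp [0.455  0.071  0.3191]
[0.3951 0.2412 0.32  ] [0.395, np.float64(0.242)]
down True [0.3947 0.2423 0.2139] [-1.1  1.   1.2]
62.7583
```

The in-hand reading was spoiled by the fingers, so I'll drop that correction. Check the seated shaker.

```bash
sed -i 's/^    dy=np.clip.*/    dy=0/' pp.py; python3 - <<'E'
from pp import *
env.movel([.45,.17,.34],.3);env.dwell(.3);lid((.395,.245),.1745)
p,d,c=cam("wrist");cv2.imwrite("pics/w7.png",p)
E
```

```text
lid [0.3954 0.2414 0.1745] mean [0.3951 0.241  0.1709] diam 0.0417
```

View pics/w7.png

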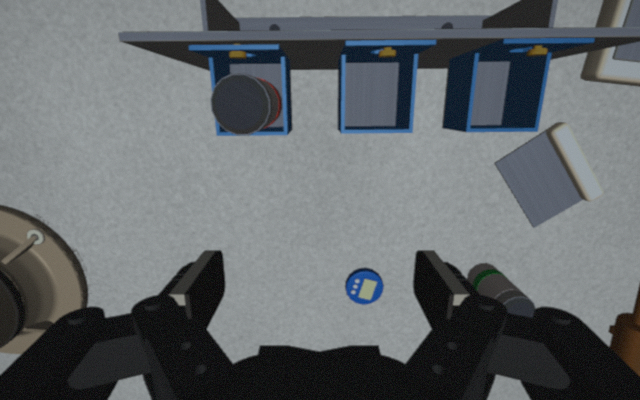

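The red shaker stands in its holder (lid at (245,103)), and all three holders are straight. Green next.

```bash
python3 - <<'E'
from pp import *
env.movel([.55,.08,.36],.3)
tp=shaker((.682,.0085),.6042,.245)
if abs(tp[2]-.2145)<.003: let(tp)
env.movel([.5,.10,.40],.3,rot=quat(0));env.dwell(.3)
env.movel([.52,.15,.38],.3);env.dwell(.3)
lid((.395,.245),.1745);lid((.604,.245),.1745)
p,d,c=cam("wrist");cv2.imwrite("pics/w8.png",p)
env.movel([.52,-.02,.45],.3)
p,d,c=cam("side");cv2.imwrite("pics/s9.png",cv2.resize(p[90:350,180:460],None,fx=2.3,fy=2.3,interpolation=cv2.INTER_CUBIC))
E
```

```text
lid [0.6836 0.0074 0.09  ] mean [0.6835 0.007  0.0873] diam 0.0431
grip 0.04316382350426256
lid [0.6843 0.0113 0.2788] mean [0.6843 0.0088 0.2757] diam 0.0393
tcp [0.6833 0.0074 0.3188]
[0.6044 0.2439 0.3202] [0.6042, 0.245]
down True [0.6041 0.245  0.2146] [-0.2  0.4  3.7]
74.65
lid [0.3982 0.2413 0.1745] mean [0.3956 0.2407 0.1709] diam 0.0442
lid [0.603  0.2429 0.1745] mean [0.603  0.2439 0.1715] diam 0.0449
```

View pics/w8.png

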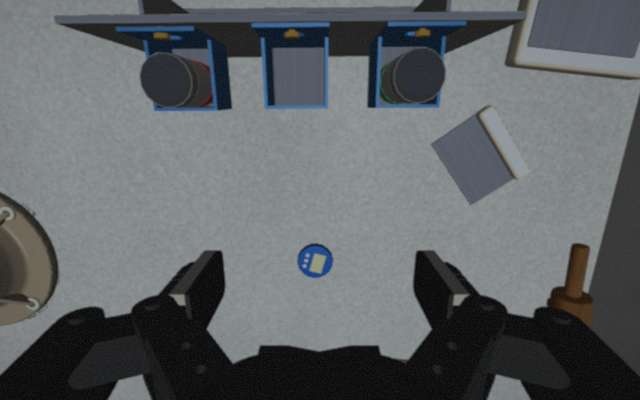

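View pics/s9.png

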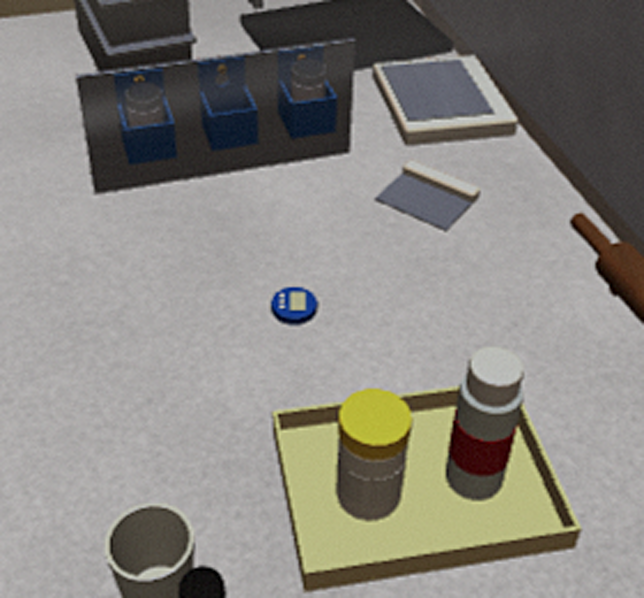

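Three holders hang straight, with shakers in the outer two at (165,78) and (415,75). The jar (372,455) and can (485,425) stand in the tray, and the timer, scraper and cup are undisturbed.

```bash
python3 -c "
from cell import job
print(job.job_done())"
```

```text
the job is handed in; nothing more can be done
None
```

The job is handed in: the can and jar stand in the cream tray, all three blue holders hang straight and locked on their own screws, and each flour shaker stands upright in its own holder, the red one on the screw nearest the robot and the green one on the farthest.

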